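Cover the staining dish with the blue lid

ROBOT

A 6-joint arm with a two-finger parallel gripper is mounted at the origin on a cart in front of the work surface, level with it; the furniture and walls round the work are solid. World frame = base frame: x ahead of the robot, y to its left, z up, the work surface at z = 0. Lengths are in m, angles in degrees, forces in N, time in s.
With the tool pointing down it reaches from about 0.35 to 0.875 m from the base axis. Payload 4.2 kg.
Tool frame: the origin (TCP) lies at the very end of the fingers, on their centre line; the grasp point (between the pads) lies 19 mm behind it (env.grip_depth is the distance from the TCP to the grasp point, in m); z points along the fingers, y is the direction in which the jaws open and shut (so a half turn about z gives the same grasp; the last joint's range is limited). The gripper opens to 85 mm and grips with 20 to 120 N. Pads are 22 mm wide; open, the fingers measure 114 mm over their backs; the gripper's body (76 mm by 85 mm) begins 54 mm behind the grasp point. The pads swing forward as they close: fully open they stand 13 mm farther back than shut.
Start: joints at [89.301, 22.042, 0.453, 0, -68.411, -14.817], TCP at [0.167, 0.602, 0.231] pointing down, gripper open.
Joint ranges: [-179.83, 179.83], [-69.29, 118.12], [-61.27, 80.66], [-181.25, 117.63], [-171.15, -9.14], [-177.46, 177.46]. Speed limits (degrees/s): [159.86, 159.86, 180, 180, 180, 180].

INTERFACE

Orientations are given as [roll, pitch, yaw] about the fixed x, y, z axes, in that order (R = Rz(yaw) Ry(pitch) Rx(roll)).
In Python, from cell import env, vision gives the robot as it stands. The module is installed in compiled form; this text tells all that it offers.
- The arm moves only by the tool arm_command, never from a script. Its argument "rows" is a list that holds one entry, the list of rows, each a list of 5 numbers: the shift along the world's x, y, z scaled (see below), then the turn about the world's z scaled (see below), then the opening, from 0 (shut) to 1 (fully open). A call has 1 to 12 rows; each row is the pose to reach, as a shift and turn from the pose commanded when the call began, turning the shorter way round; what a row does not reach only later rows make up. The controller multiplies each number of a shift by 0.25 m and each number of a turn by pi rad. A row lasts 1/10 s, in which the tool goes at most 50 mm and 8.59 degrees, less where a joint would pass 70% of its speed; a pose out of reach is approached as far as the arm can. A call with a number of a shift or a turn outside -1 to 1 is refused whole. A call with a gripper value outside its range is refused whole. The fingers move at their own pace and stop on an object; "newtons" is the grip in N (left out, the last holds). Time passes only in rows, so rows that repeat a pose let the fingers close. It gives the time, the measured TCP pose, the force and the opening at its end, in the units of the state.
- env.get_obs(): the state, without advancing time (a new reading comes with each control period).
- vision.get_image(name): name is "scene" or "top" or "wrist"; returns a dict with "image" (480x640x3 uint8, red, green, blue), "fov_y" (degrees; the focal length in pixels is half the picture's height over the tangent of half this angle, whatever the lens; pixels are square), "cx", "cy" (the principal point, pixels), "R" (3x3) and "t" (3): a world point X has camera coordinates R X + t; the wrist camera has in their place "hand_eye" (4x4, takes a point from camera to tool coordinates, whose origin is the TCP and whose axes are the flange's). Camera axes: x right, y down, z forward; pixel columns grow to the right and rows downward; lengths in m; the calibration is good to about 2 mm. A picture is of the moment at which its call begins: read the wrist's pose just before it. There is no depth.
- env.finish_job(): hands the job in, once; it reports no verdict.
The state is a dict: "time_s": time; "joints": joint angles; "qvel": joint speeds; "joint_efforts": joint torques, N m; "ee_pos": TCP position; "orientation": TCP orientation; "contact_force": force on the tool from outside, world axes, zero at the start; "ft_torque": the same for the moment, N m; "gripper_width": finger opening in m.
Only numpy, scipy, OpenCV 4.12 (cv2) and the standard library are available. Lean on these libraries where they do the work, as an engineer would, in place of code of your own. Each camera call takes 0.05 s, during which the arm holds its last target.

TASK

Cover the white staining dish with the blue lid. The lid is too thin to grip where it lies, so first slide it along its lane, out over the open edge of the grey lid rest until about a third of it sticks out, still lying flat; then grip the end that sticks out, lift it off and lay it flat over the dish so that it runs the same way as the dish and covers its mouth. Leave the orange lid lying in its lane.

Things in the scene. Friction and masses are not known exactly. Their poses are not given: they have to be found in the camera images.
- blue_lid_center (a point): Centre of the blue lid: flat plastic plate 60 mm wide (x), 120 mm long (y), 3 mm thick (z, up), 50 g. Starts wholly on the lid rest, flat in one of its two lanes, long side along the lane. It slides when closed fingertips press on its top with 5 to 10 N and move along the lane. With a third of it out past the edge it still lies flat; past half it tips off.
- orange_lid_center (a point): Centre of the orange lid, same shape and size as the blue one, in the other lane of the rest. It is to be left where it lies.
- rest_edge (a point): Middle of the open edge of the lid rest, on its deck. Fixed grey block 152 (x) by 150 (y, along the lanes) mm, deck 42 mm above the worktop; y points out of the open edge, roughly to the robot's left, z up. Lane centre lines at x = -36 and +36 mm; lanes 64 mm wide between 8 mm rails that stand 6 mm above the deck; a like rail shuts the back, none the open edge.
- dish_rim (a point): Centre of the mouth of the white staining dish, at rim height, 45 mm above the worktop. Loose open box 40 (x) by 90 (y) mm outside, walls 4 mm, 0.45 kg, z up. It stands on the worktop beyond the open edge of the rest, long side within about 20 degrees of the world y axis. The glass slides in it end below the rim.
Mind the look-alikes: they are no part of the job. There is more than one size of the part that bears dish_rim; the job needs the larger. There is more than one size of the part that bears blue_lid_center; the job needs the larger.

How it is judged:
By the outcome, as a careful person would: the job done as asked, in the order asked, and still so for the second after the job is handed in, with the robot touching nothing.
It also fails if it takes over 42 s, if anything falls off the work surface, if the arm or the gripper's body presses on something with over 40 N, if the wrist force passes 120 N, or if a joint passes its speed limit or range.

## Working session

There is one attempt and no reset: what is moved stays moved. The work goes in short steps, Python scripts to look and compute and a tool call to move; the robot and the scene stay as the last step left them, time stands still between calls to the robot, and variables do not carry over. Pictures are saved under pics/ and viewed, and the job is handed in when it is done.

Besides the shell and the picture viewer there is one more tool, called after "Request:" by a JSON object that holds its "fn" and its "kwargs", one argument or row to a line. arm_command: Moves the arm, as the interface text tells. Shifts and turns lie within -1 to 1; 1 stands for 0.25 m of shift or pi rad of turn. Its arguments: {"type":"object","properties":{"rows":{"type":"array"},"newtons":{"type":"number"}},"required":["rows"]}

```bash
mkdir -p pics; ls
python3 - <<'E'
from cell import env, vision
import cv2
o=env.get_obs(); print(o)
for n in ["scene","top","wrist"]:
    d=vision.get_image(n); cv2.imwrite(f"pics/a_{n}.png",d["image"][:,:,::-1])
    print(n,{k:v for k,v in d.items() if k!="image"})
E
```

```text
pics
{'time_s': 0.0, 'joints': array([ 8.93000107e+01,  2.20910342e+01,  3.78957892e-01, -2.92736503e-02,
       -6.84118272e+01, -1.48172397e+01]), 'qvel': array([-0.03267883,  0.00136469,  0.06398573,  0.0245894 ,  0.03700196,
        0.08582096]), 'joint_efforts': array([-7.63120879e-04, -3.92291343e+01,  1.88400096e+01,  4.18621704e+00,
       -4.65190649e-03, -5.11466538e-06]), 'ee_pos': array([0.16702129, 0.60165288, 0.23021237]), 'orientation': array([ 1.79873259e+02, -5.39488347e-03, -1.55280232e+01]), 'contact_force': array([-0.30196038, -0.1350616 , -1.12995745]), 'ft_torque': array([ 2.14245374e-03, -3.83595909e-05,  7.30384712e-02]), 'gripper_width': 0.08554403251493095}
scene {'fov_y': 56.40550286690333, 'cx': 325.9630037123694, 'cy': 241.42850528364926, 'R': array([[-0.99562711, -0.09323549,  0.00581327],
       [-0.07689707,  0.78264101, -0.61770534],
       [ 0.05304235, -0.61545121, -0.78638815]]), 't': array([ 0.64267118, -0.05128017,  1.11276334])}
top {'fov_y': 52.27507083104656, 'cx': 320.45275856600136, 'cy': 238.82013227033914, 'R': array([[ 0.09096292, -0.99585101, -0.00255293],
       [-0.97126455, -0.08815041, -0.22107619],
       [ 0.21993391,  0.02258931, -0.9752532 ]]), 't': array([0.13536659, 0.64603823, 0.83809987])}
wrist {'fov_y': 61.73338692791765, 'cx': 318.6462091376907, 'cy': 240.4479853592126, 'hand_eye': array([[ 9.10114014e-04, -9.62804320e-01, -2.70198099e-01,
         6.69561904e-02],
       [ 9.99999528e-01,  9.68131387e-04, -8.14494916e-05,
        -3.04968200e-05],
       [ 3.40007183e-04, -2.70197897e-01,  9.62804747e-01,
        -1.42346023e-01],
       [ 0.00000000e+00,  0.00000000e+00,  0.00000000e+00,
         1.00000000e+00]])}
```

View pics/a_top.png

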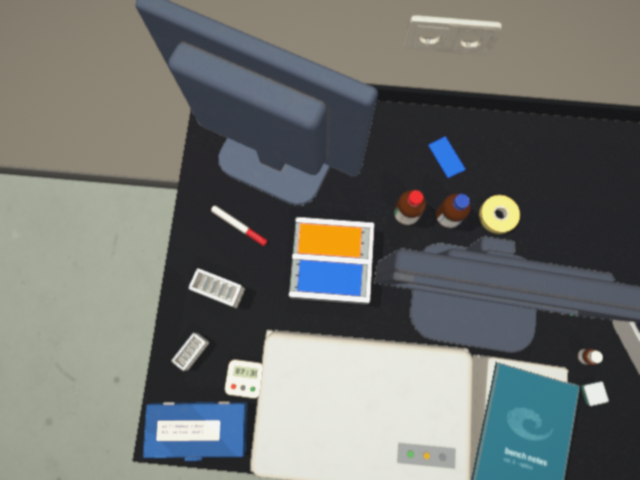

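View pics/a_scene.png

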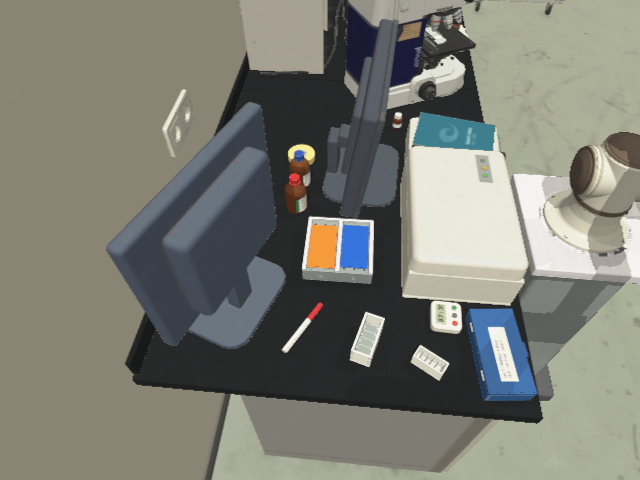

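View pics/a_wrist.png

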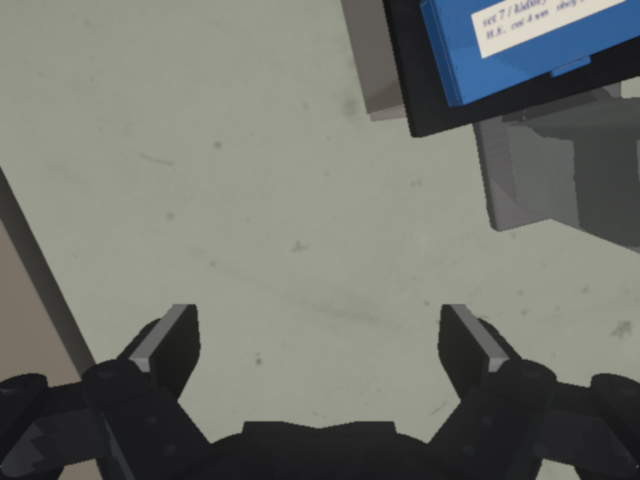

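```bash
cat > h.py <<'E'
import numpy as np, cv2
from cell import env, vision
def ray(d,u,v,pose=None):
    f=240/np.tan(np.radians(d["fov_y"])/2)
    c=np.array([(u-d["cx"])/f,(v-d["cy"])/f,1])
    if pose is None: 
        R=d["R"];t=d["t"]; return -R.T@t, R.T@c
    from scipy.spatial.transform import Rotation as Ro
    Rt=Ro.from_euler("xyz",pose[1],degrees=True).as_matrix(); H=d["hand_eye"]
    return Rt@H[:3,3]+pose[0], Rt@H[:3,:3]@c
def plane(d,u,v,z,pose=None):
    o,r=ray(d,u,v,pose); return o+r*(z-o[2])/r[2]
def proj(d,X):
    f=240/np.tan(np.radians(d["fov_y"])/2); c=d["R"]@X+d["t"]; return f*c[0]/c[2]+d["cx"],f*c[1]/c[2]+d["cy"]
def tri(d1,p1,d2,p2):
    o1,r1=ray(d1,*p1);o2,r2=ray(d2,*p2)
    s=np.linalg.lstsq(np.c_[r1,-r2],o2-o1,rcond=None)[0]
    a=o1+s[0]*r1;b=o2+s[1]*r2; return (a+b)/2,np.linalg.norm(a-b)
def crop(im,x0,y0,w,h,s,fn):
    cv2.imwrite(fn,cv2.resize(im[y0:y0+h,x0:x0+w,::-1],None,fx=s,fy=s,interpolation=cv2.INTER_CUBIC))
E
python3 - <<'E'
from h import *
im=cv2.imread("pics/a_top.png")[:,:,::-1]; crop(im,170,200,210,170,3.8,"pics/b_top.png")
im=cv2.imread("pics/a_scene.png")[:,:,::-1]; crop(im,270,200,200,190,3.1,"pics/b_scene.png")
E
```

```text
(no output)
```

View pics/b_top.png

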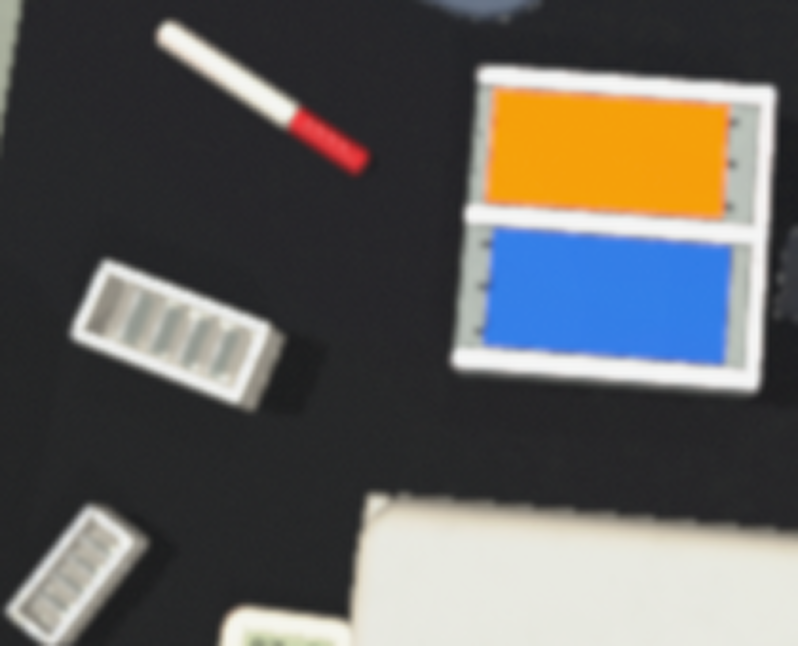

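View pics/b_scene.png

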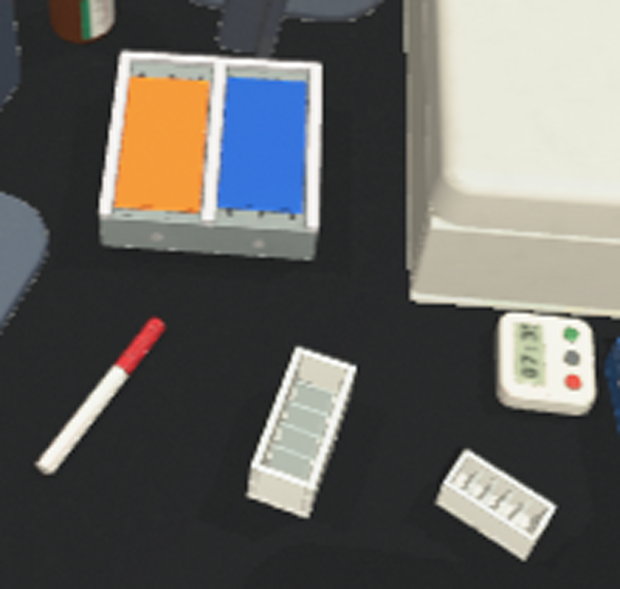

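Run:
```python
from h import *
T=vision.get_image("top"); S=vision.get_image("scene")
def t(p,z): return plane(T,p[0]/3.8+170,p[1]/3.8+200,z)
def s(p,z): return plane(S,p[0]/3.1+270,p[1]/3.1+200,z)
def rep(n,P):
    P=np.array(P); c=P.mean(0); e=np.roll(P,-1,0)-P
    print(n,c.round(4),np.linalg.norm(e,axis=1).round(4),np.degrees(np.arctan2(e[:,1],e[:,0])).round(1)); 
    print(P[:,:2].round(3).tolist())
rep("blue T",[t(p,.045) for p in [(490,228),(735,243),(727,363),(483,345)]])
rep("blue S",[s(p,.045) for p in [(227,76),(308,80),(305,213),(217,210)]])
rep("orange T",[t(p,.045) for p in [(493,88),(731,103),(724,219),(486,203)]])
rep("rest T",[t(p,.048) for p in [(478,67),(777,88),(760,390),(452,367)]])
rep("rest S",[s(p,.048) for p in [(122,52),(323,63),(318,229),(101,214)]])
rep("dish T",[t(p,.045) for p in [(105,260),(275,325),(242,404),(72,335)]])
rep("dish S",[s(p,.045) for p in [(297,346),(357,366),(310,488),(250,468)]])
rep("small T",[t(p,.03) for p in [(92,505),(135,535),(50,640),(7,607)]])
# equipment top: scene & top match corner
for n,a,b in [("machine farleft corner",(268,333),(411,297)),]:
    print(n,plane(T,*a,0),plane(S,*b,0))
for z in [.1,.15,.2]:
    print(z,[plane(T,*a,z)[:2].round(3).tolist() for a in [(268,333),(470,348),(378,268),(398,255),(395,280),(360,172),(374,92)]],[plane(S,*a,z)[:2].round(3).tolist() for a in [(411,257),(522,263),(410,150),(345,214)]])
```

```text
blue T [0.5646 0.169  0.045 ] [0.1226 0.0601 0.1205 0.0587] [ -88.4 -179.6   91.     2.4]
[[0.592, 0.231], [0.596, 0.108], [0.536, 0.108], [0.534, 0.229]]
blue S [0.5639 0.1692 0.045 ] [0.0607 0.1214 0.0612 0.1227] [-178.1   90.9    3.2  -89.3]
[[0.595, 0.109], [0.534, 0.107], [0.532, 0.229], [0.594, 0.232]]
orange T [0.6362 0.1753 0.045 ] [0.1212 0.06   0.1195 0.0597] [ -88.5 -179.2   91.3    2.4]
[[0.665, 0.237], [0.668, 0.116], [0.608, 0.115], [0.605, 0.234]]
rest T [0.5991 0.168  0.048 ] [0.1521 0.153  0.1512 0.1527] [ -89.  -179.3   90.9    1.1]
[[0.674, 0.245], [0.677, 0.093], [0.524, 0.091], [0.521, 0.242]]
rest S [0.5991 0.169  0.048 ] [0.1521 0.1513 0.1499 0.1494] [-178.5   90.2    0.8  -88.9]
[[0.676, 0.096], [0.524, 0.092], [0.523, 0.243], [0.673, 0.245]]
dish T [0.527  0.3818 0.045 ] [0.0919 0.0416 0.0919 0.0401] [-105.5  164.4   73.6  -15.6]
[[0.559, 0.421], [0.534, 0.332], [0.494, 0.343], [0.52, 0.431]]
dish S [0.5277 0.3826 0.045 ] [0.0404 0.0901 0.0381 0.0909] [ 164.4   72.3  -14.3 -106.2]
[[0.534, 0.334], [0.495, 0.345], [0.522, 0.431], [0.559, 0.421]]
small T [0.4071 0.4185 0.03  ] [0.0263 0.063  0.0268 0.0622] [-118.2  147.4   59.9  -33.1]
[[0.44, 0.413], [0.427, 0.39], [0.374, 0.424], [0.388, 0.447]]
machine farleft corner [0.45268713 0.27893751 0.        ] [ 4.34986134e-01  2.62804571e-01 -1.11022302e-16]
0.1 [[0.45, 0.268], [0.457, -0.08], [0.581, 0.086], [0.608, 0.052], [0.562, 0.055], [0.759, 0.131], [0.924, 0.116]] [[0.45, 0.229], [0.225, 0.223], [0.444, -0.105], [0.592, 0.125]]
0.15 [[0.449, 0.262], [0.455, -0.066], [0.572, 0.091], [0.598, 0.059], [0.555, 0.061], [0.74, 0.133], [0.896, 0.119]] [[0.458, 0.267], [0.249, 0.261], [0.453, -0.045], [0.591, 0.17]]
0.2 [[0.448, 0.257], [0.454, -0.051], [0.564, 0.096], [0.587, 0.066], [0.547, 0.068], [0.72, 0.136], [0.867, 0.123]] [[0.467, 0.304], [0.273, 0.299], [0.462, 0.015], [0.59, 0.214]]
```

Run:
```python
from h import *
im=cv2.imread("pics/a_top.png")[:,:,::-1]; crop(im,280,60,220,250,2.4,"pics/c_top.png")
im=cv2.imread("pics/a_scene.png")[:,:,::-1]; crop(im,220,0,200,250,2.4,"pics/c_scene.png")
a=cv2.imread("pics/c_top.png");b=cv2.imread("pics/c_scene.png");cv2.imwrite("pics/c.png",np.hstack([a[:, :400],b[:,:400]]))
```

```text
(no output)
```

View pics/c.png

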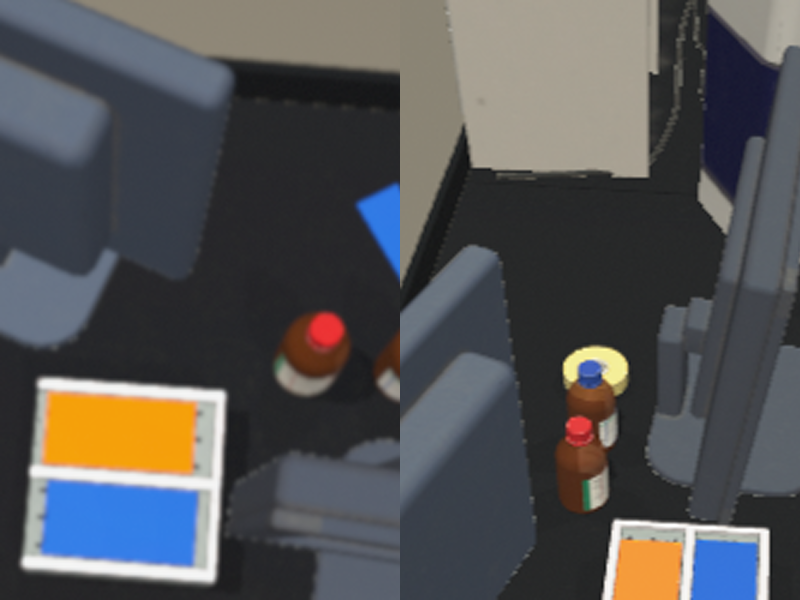

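Run:
```python
from h import *
T=vision.get_image("top"); S=vision.get_image("scene")
for n,a,b in [("panel bot far",(376,265),(341,215)),("bot near",(376,284),(356,217)),("panel top far",(399,250),(382,21)),("panel top near",(394,278),(398,22)),
 ("machine top far-left",(268,335),(412,250)),("machine top near-left",(255,473),(519,263)),("mach top far-right",(470,348),(413,150)),
 ("lmon low corner",(355,174),(270,240)),("red cap",(416,197),(294,178))]:
    x,e=tri(T,a,S,b); print(n,x.round(3),round(e,4))
```

```text
panel bot far [0.599 0.084 0.048] 0.0069
bot near [0.564 0.081 0.042] 0.0064
panel top far [0.541 0.107 0.513] 0.0269
panel top near [0.516 0.11  0.515] 0.0301
machine top far-left [0.452 0.26  0.161] 0.0122
machine top near-left [0.244 0.257 0.144] 0.015
mach top far-right [ 0.449 -0.069  0.132] 0.0135
lmon low corner [0.776 0.139 0.01 ] 0.0224
red cap [0.719 0.025 0.101] 0.0006
```

Request:
{"fn": "arm_command", "kwargs": {
  "rows": [
    [[0.8, -0.8, 0, 0, 0], [0.8, -0.8, 0, 0, 0], [0.8, -0.8, 0, 0, 0], [0.8, -0.8, 0, 0, 0], [0.8, -0.8, 0, 0, 0], [0.8, -0.8, 0, 0, 0], [0.8, -0.8, 0, 0, 0]]
  ],
  "newtons": 40
}}

```text
time_s: 1.05
ee_pos: [0.3692, 0.3994, 0.2315]
orientation: [180.0, -0.0, -15.8]
contact_force: [0.7, 0.8, 0.3]
gripper_width: 0.0
```

Request:
{"fn": "arm_command", "kwargs": {
  "rows": [
    [[0.78, -0.8, 0, 0, 0], [0.78, -0.8, 0, 0, 0], [0.78, -0.8, 0, 0, 0], [0.78, -0.8, 0, 0, 0], [0.78, -0.8, 0, 0, 0], [0.78, -0.8, 0, 0, 0], [0.78, -0.8, -0.2, 0, 0], [0.78, -0.8, -0.4, 0, 0], [0.78, -0.8, -0.52, 0, 0], [0.78, -0.8, -0.52, 0, 0]]
  ]
}}

```text
time_s: 2.05
ee_pos: [0.5591, 0.2009, 0.0963]
orientation: [179.6, 0.4, -15.6]
contact_force: [0.3, -0.5, -0.3]
gripper_width: 0.0001
```

Run:
```python
from h import *
print(env.get_obs())
for n in ["scene","top","wrist"]:
    d=vision.get_image(n); cv2.imwrite(f"pics/d_{n}.png",d["image"][:,:,::-1])
```

```text
{'time_s': 2.05, 'joints': array([ 35.33315758,  26.59086631, -13.48691354,  -0.0824912 ,
       -50.54009719,  39.16895515]), 'qvel': array([ 0.18763302, -3.85239265,  5.4747542 ,  2.3843347 , -2.62839803,
        0.0204106 ]), 'joint_efforts': array([-7.26867816e-02, -3.94202971e+01,  1.55686551e+01,  3.45076449e+00,
        2.95679625e-01, -5.75858412e-04]), 'ee_pos': array([0.55906849, 0.20085371, 0.09632329]), 'orientation': array([179.56080486,   0.43920787, -15.55234035]), 'contact_force': array([ 0.25630348, -0.50473258, -0.34358917]), 'ft_torque': array([-0.0498844 ,  0.06126269,  0.003586  ]), 'gripper_width': 7.270066958787625e-05}
```

View pics/d_scene.png

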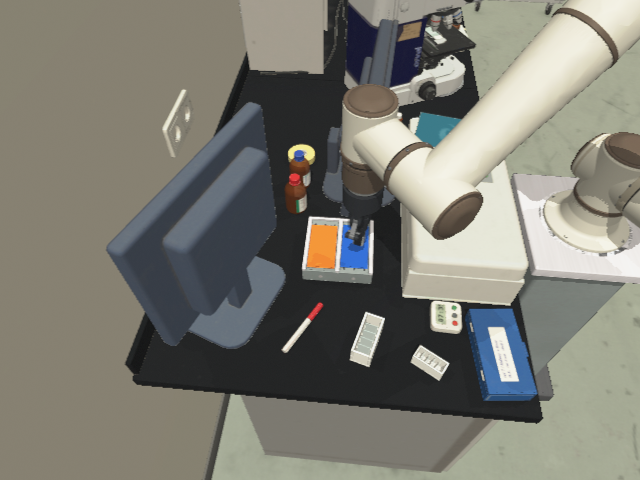

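View pics/d_wrist.png

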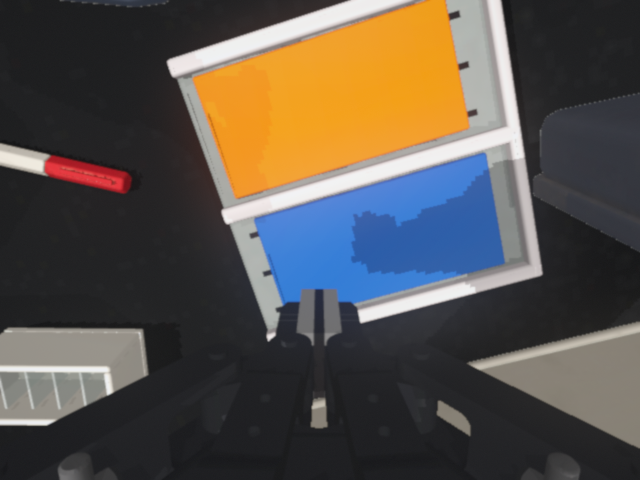

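Request:
{"fn": "arm_command", "kwargs": {
  "rows": [
    [[0.01, 0, -0.1, 0, 0], [0.01, 0, -0.18, 0, 0], [0.01, 0, -0.2, 0, 0], [0.01, 0, -0.2, 0, 0], [0.01, 0, -0.2, 0, 0]]
  ]
}}

```text
time_s: 2.7
ee_pos: [0.5659, 0.2031, 0.0534]
orientation: [-179.8, -0.2, -15.5]
contact_force: [-0.3, 0.5, 0.1]
gripper_width: -0.0001
```

Request:
{"fn": "arm_command", "kwargs": {
  "rows": [
    [[0, 0, -0.015, 0, 0], [0, 0, -0.024, 0, 0], [0, 0, -0.024, 0, 0], [0, 0, -0.028, 0, 0], [0, 0, -0.028, 0, 0]]
  ]
}}

```text
time_s: 3.2
ee_pos: [0.5647, 0.2022, 0.0451]
orientation: [180.0, -0.0, -15.5]
contact_force: [-2.4, 0.6, 5.2]
gripper_width: -0.0001
```

Request:
{"fn": "arm_command", "kwargs": {
  "rows": [
    [[0, 0, -0.002, 0, 0], [0, 0.02, -0.002, 0, 0], [0, 0.05, -0.002, 0, 0], [0, 0.08, -0.002, 0, 0], [0, 0.11, -0.002, 0, 0], [0, 0.13, -0.002, 0, 0], [0, 0.13, -0.002, 0, 0], [0, 0.13, -0.002, 0, 0]]
  ]
}}

```text
time_s: 4.0
ee_pos: [0.5655, 0.2351, 0.0451]
orientation: [-179.9, -0.1, -15.5]
contact_force: [-0.5, -1.3, 5.7]
gripper_width: 0.0
```

Run:
```python
from h import *
for n in ["scene","wrist"]:
    d=vision.get_image(n); cv2.imwrite(f"pics/e_{n}.png",d["image"][:,:,::-1])
    if n=="scene": crop(d["image"],290,190,110,100,5.5,"pics/e_c.png")
o=env.get_obs();print(o["ee_pos"],o["contact_force"])
```

```text
[0.56553455 0.2351061  0.04514157] [-1.30792427 -0.46865162  5.43108585]
```

View pics/e_c.png

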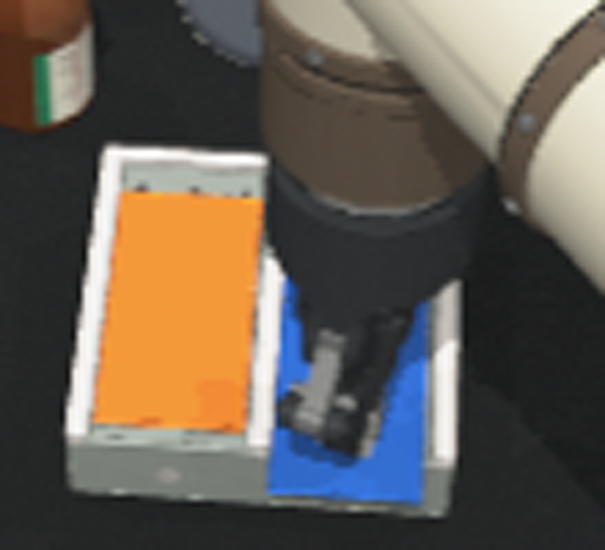

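View pics/e_wrist.png

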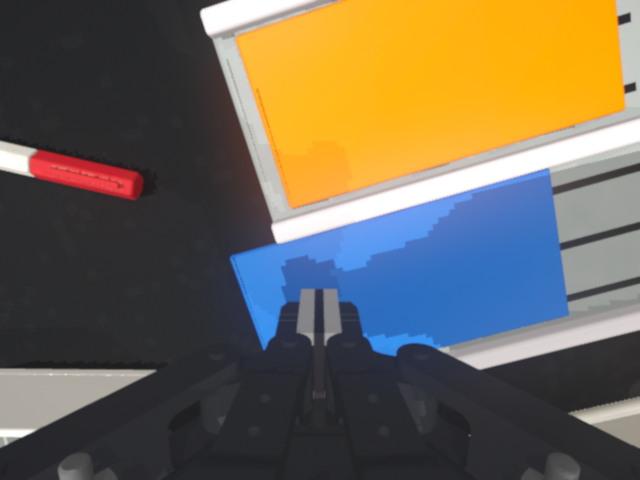

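Run:
```python
from h import *
o=env.get_obs(); d=vision.get_image("wrist"); P=(o["ee_pos"],o["orientation"])
for p,z in [((232,257),.045),((551,169),.045),((568,317),.045),((271,219),.048),((282,242),.048),((290,207),.045),((237,37),.045),((202,10),.048)]:
    print(p,plane(d,*p,z,P).round(4))
S=vision.get_image("scene")
for p in [(268,495),(423,503)]: print(plane(S,p[0]/5.5+290,p[1]/5.5+190,.0435).round(4))
```

```text
(232, 257) [0.5939 0.2608 0.045 ]
(551, 169) [0.595  0.1424 0.045 ]
(568, 317) [0.536  0.1427 0.045 ]
(271, 219) [0.6045 0.242  0.048 ]
(282, 242) [0.5953 0.2407 0.048 ]
(290, 207) [0.6063 0.2346 0.045 ]
(237, 37) [0.6643 0.2352 0.045 ]
(202, 10) [0.6738 0.2429 0.048 ]
[0.594  0.2627 0.0435]
[0.5344 0.2605 0.0435]
```

Request:
{"fn": "arm_command", "kwargs": {
  "rows": [
    [[0, 0, 0.03, 0, 0], [0, -0.04, 0.04, 0, 0], [0, -0.1, 0.04, 0, 0], [0, -0.1, 0.03, 0, 0], [0, -0.1, 0.015, 0, 0], [0, -0.1, 0.005, 0, 0], [0, -0.1, 0, 0, 0], [0, -0.1, 0, 0, 0]]
  ]
}}

```text
time_s: 5.0
ee_pos: [0.5645, 0.2092, 0.0451]
orientation: [179.9, 0.0, -15.5]
contact_force: [-2.9, -2.9, 9.2]
gripper_width: -0.0001
```

Request:
{"fn": "arm_command", "kwargs": {
  "rows": [
    [[0, 0.01, 0, 0, 0], [0, 0.03, 0, 0, 0], [0, 0.055, 0, 0, 0], [0, 0.08, 0, 0, 0], [0, 0.08, 0, 0, 0], [0, 0.08, 0, 0, 0]]
  ]
}}

```text
time_s: 5.6
ee_pos: [0.5644, 0.2288, 0.0451]
orientation: [179.8, 0.0, -15.5]
contact_force: [-3.1, -3.6, 9.8]
gripper_width: -0.0001
```

Run:
```python
from h import *
o=env.get_obs(); d=vision.get_image("wrist"); cv2.imwrite("pics/f_wrist.png",d["image"][:,:,::-1])
d=vision.get_image("scene"); crop(d["image"],290,190,110,100,5.5,"pics/f_c.png")
print(o["ee_pos"],o["orientation"],o["contact_force"])
```

```text
[0.56436831 0.22877316 0.04510675] [ 1.79848784e+02  2.10266964e-02 -1.54558211e+01] [-3.08990906 -3.55126329  9.80898269]
```

View pics/f_wrist.png

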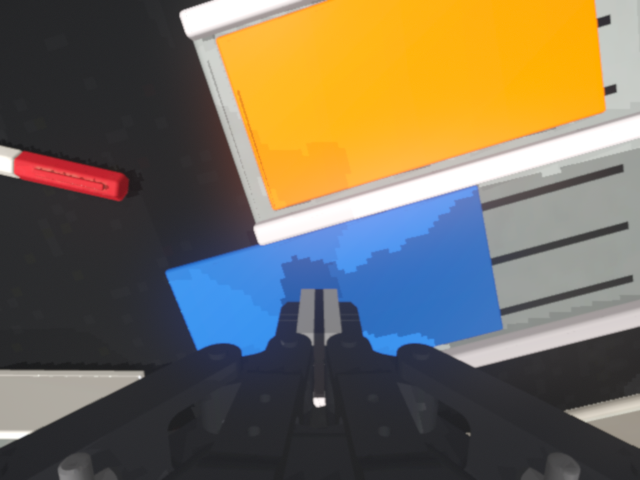

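View pics/f_c.png

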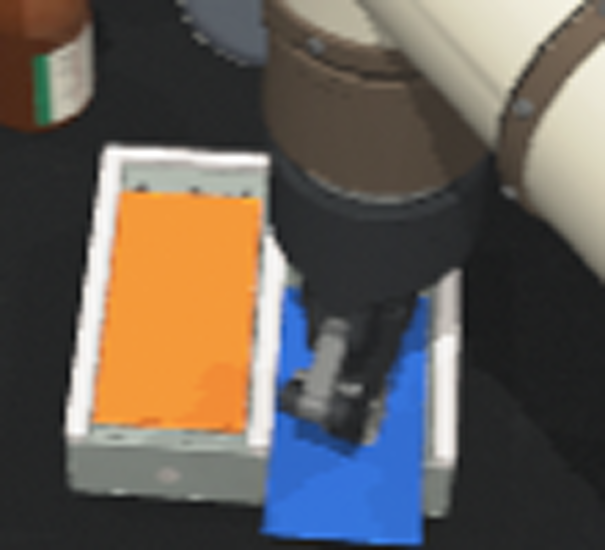

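Run:
```python
from h import *
o=env.get_obs(); d=vision.get_image("wrist"); P=(o["ee_pos"],o["orientation"])
for p,z in [((165,270),.045),((477,185),.045),((502,329),.045),((257,243),.048),((273,210),.045),((180,12),.048)]:
    print(p,plane(d,*p,z,P).round(4))
S=vision.get_image("scene")
for p in [(262,535),(421,544)]: print(plane(S,p[0]/5.5+290,p[1]/5.5+190,.045).round(4))
```

```text
(165, 270) [0.5947 0.2803 0.045 ]
(477, 185) [0.5951 0.162  0.045 ]
(502, 329) [0.5363 0.1617 0.045 ]
(257, 243) [0.5962 0.2431 0.048 ]
(273, 210) [0.6058 0.2345 0.045 ]
(180, 12) [0.6738 0.2433 0.048 ]
[0.5949 0.2819 0.045 ]
[0.5345 0.2801 0.045 ]
```

Request:
{"fn": "arm_command", "kwargs": {
  "rows": [
    [[0, 0, 0.1, 0, 0], [0, 0.05, 0.25, -0.04, 0.3], [0, 0.148, 0.31, -0.1, 1], [0, 0.148, 0.31, -0.411, 1], [0, 0.148, 0.31, -0.411, 1], [0, 0.148, 0.31, -0.411, 1], [0, 0.148, 0.31, -0.411, 1], [0, 0.148, 0.31, -0.411, 1], [0, 0.148, 0.31, -0.411, 1], [0, 0.148, 0.31, -0.411, 1], [0, 0.148, 0.31, -0.411, 1], [0, 0.148, 0.31, -0.411, 1]]
  ]
}}

```text
time_s: 7.0
ee_pos: [0.5645, 0.2669, 0.1209]
orientation: [180.0, -0.0, -89.3]
contact_force: [0.1, -0.4, -0.2]
gripper_width: 0.0854
```

Run:
```python
from h import *
o=env.get_obs(); d=vision.get_image("wrist"); cv2.imwrite("pics/g_wrist.png",d["image"][:,:,::-1])
print(o["ee_pos"],o["orientation"],o["contact_force"],o["joints"],o["gripper_width"])
```

```text
[0.5645294  0.26685041 0.12088852] [ 1.79973964e+02 -1.88890695e-02 -8.93399113e+01] [ 0.14141038 -0.41091282 -0.24267261] [ 4.01268264e+01  2.73532556e+01 -7.94749885e+00 -2.40904536e-03
 -5.47313515e+01 -3.94653504e+01] 0.08535629920440893
```

View pics/g_wrist.png

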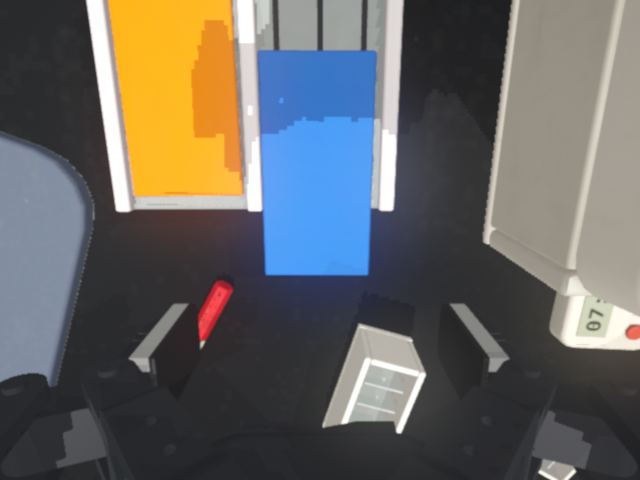

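Run:
```python
from h import *
o=env.get_obs(); d=vision.get_image("wrist"); P=(o["ee_pos"],o["orientation"])
for p,z in [((264,275),.045),((369,275),.045),((376,51),.045),((258,51),.045),((254,211),.048),((387,210),.048),((122,211),.048),((162,194),.045),((242,194),.045)]:
    print(p,plane(d,*p,z,P).round(4))
for p in [(359,327),(412,335),(424,376),(402,431)]: print(p,plane(d,*p,.045,P).round(4))
```

```text
(264, 275) [0.5945 0.2813 0.045 ]
(369, 275) [0.5338 0.2805 0.045 ]
(376, 51) [0.5357 0.1616 0.045 ]
(258, 51) [0.5946 0.1624 0.045 ]
(254, 211) [0.5987 0.243  0.048 ]
(387, 210) [0.5261 0.2416 0.048 ]
(122, 211) [0.6707 0.2439 0.048 ]
(162, 194) [0.6491 0.2348 0.045 ]
(242, 194) [0.6054 0.2342 0.045 ]
(359, 327) [0.5383 0.3139 0.045 ]
(412, 335) [0.506  0.3188 0.045 ]
(424, 376) [0.4964 0.3472 0.045 ]
(402, 431) [0.5073 0.3884 0.045 ]
```

Request:
{"fn": "arm_command", "kwargs": {
  "rows": [
    [[0, 0, -0.15, 0, 1], [0, 0, -0.3, 0, 1], [0, 0, -0.38, 0, 1], [0, 0, -0.398, 0, 1], [0, 0, -0.398, 0, 1], [0, 0, -0.398, 0, 1]]
  ],
  "newtons": 40
}}

```text
time_s: 7.7
ee_pos: [0.5657, 0.2674, 0.0232]
orientation: [-179.9, 0.1, -89.4]
contact_force: [0.5, 1.1, 0.1]
gripper_width: 0.0852
```

Run:
```python
from h import *
o=env.get_obs(); d=vision.get_image("scene"); crop(d["image"],290,170,130,130,4.5,"pics/h_c.png")
print(o["ee_pos"],o["orientation"],o["contact_force"],o["gripper_width"])
```

```text
[0.56566944 0.26743589 0.0232459 ] [-1.79864380e+02  8.43035653e-02 -8.94489376e+01] [0.52310289 1.05436967 0.12559612] 0.08521711631264411
```

View pics/h_c.png

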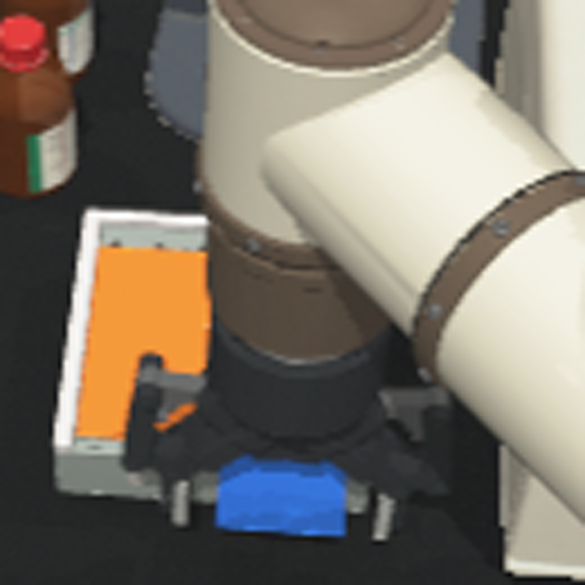

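Request:
{"fn": "arm_command", "kwargs": {
  "rows": [
    [[0, 0, 0, 0, 0.75], [0, 0, 0, 0, 0.7], [0, 0, 0, 0, 0.6], [0, 0, 0, 0, 0.5], [0, 0, 0, 0, 0.4], [0, 0, 0, 0, 0.4], [0, 0, 0, 0, 0.4], [0, 0, 0, 0, 0.4]]
  ],
  "newtons": 50
}}

```text
time_s: 8.55
ee_pos: [0.5652, 0.2671, 0.0227]
orientation: [-179.9, 0.0, -89.5]
contact_force: [-1.7, 0.1, 6.4]
gripper_width: 0.0577
```

Request:
{"fn": "arm_command", "kwargs": {
  "rows": [
    [[0, 0, 0.02, 0, 0.4], [0, 0, 0.06, 0, 0.4], [0, 0, 0.11, 0, 0.4], [0, 0, 0.16, 0, 0.4], [0, 0, 0.2, 0, 0.4], [0, 0, 0.2, 0, 0.4]]
  ]
}}

```text
time_s: 9.15
ee_pos: [0.5658, 0.2675, 0.0742]
orientation: [-179.8, 0.1, -89.5]
contact_force: [0.8, -1.1, -0.9]
gripper_width: 0.0582
```

Run:
```python
from h import *
o=env.get_obs(); d=vision.get_image("scene"); crop(d["image"],270,150,160,150,3.8,"pics/i_c.png")
d=vision.get_image("wrist"); cv2.imwrite("pics/i_w.png",d["image"][:,:,::-1])
print(o["ee_pos"],o["orientation"],o["contact_force"],o["gripper_width"])
```

```text
[0.56575243 0.2674855  0.07423541] [-1.79794869e+02  1.43050386e-01 -8.94779704e+01] [ 0.83201392 -1.14314062 -0.93864739] 0.05816381374599546
```

View pics/i_c.png

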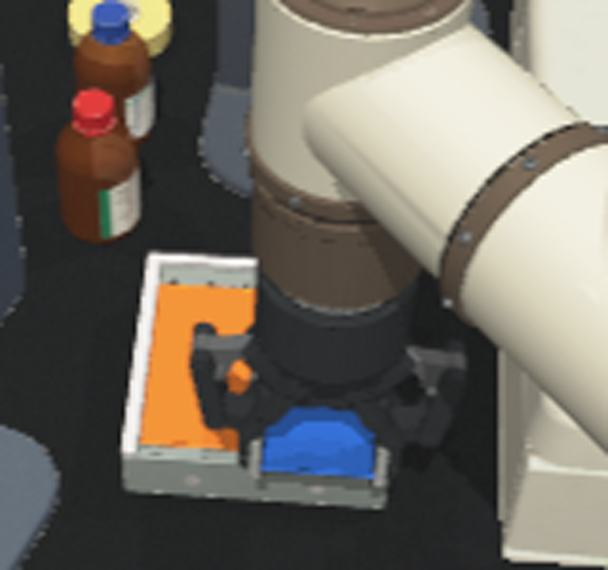

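View pics/i_w.png

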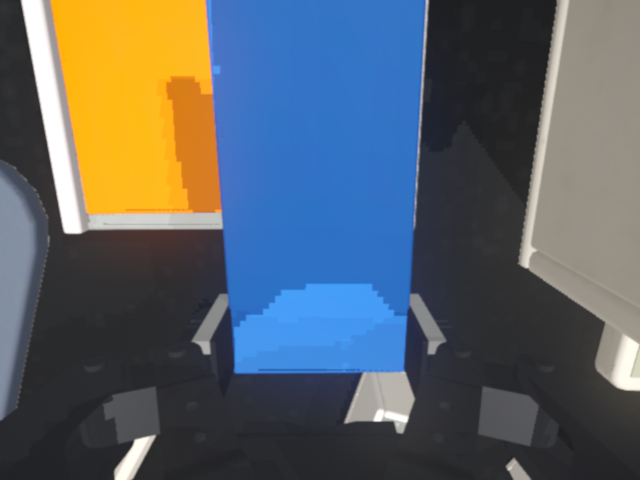

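Run:
```python
from h import *
o=env.get_obs(); d=vision.get_image("wrist"); P=(o["ee_pos"],o["orientation"])
for h in (.019,.0223):
  for p in [(235,373),(405,373),(225,250),(411,250),(212,70),(423,70)]:
    print(h,p,(plane(d,*p,o["ee_pos"][2]+h,P)-o["ee_pos"]).round(4))
print(o["ee_pos"],env.grip_depth)
```

```text
0.019 (235, 373) [0.0279 0.0154 0.019 ]
0.019 (405, 373) [-0.0319  0.0148  0.019 ]
0.019 (225, 250) [ 0.029  -0.0298  0.019 ]
0.019 (411, 250) [-0.0308 -0.0304  0.019 ]
0.019 (212, 70) [ 0.0298 -0.0835  0.019 ]
0.019 (423, 70) [-0.0303 -0.0841  0.019 ]
0.0223 (235, 373) [0.0271 0.0131 0.0223]
0.0223 (405, 373) [-0.0311  0.0126  0.0223]
0.0223 (225, 250) [ 0.0282 -0.0309  0.0223]
0.0223 (411, 250) [-0.03   -0.0314  0.0223]
0.0223 (212, 70) [ 0.029  -0.0831  0.0223]
0.0223 (423, 70) [-0.0295 -0.0836  0.0223]
[0.56456351 0.26673377 0.07213801] 0.0187
```

Request:
{"fn": "arm_command", "kwargs": {
  "rows": [
    [[0, 0, 0.06, 0, 0.4], [-0.03, 0.15, 0.06, -0.02, 0.4], [-0.05, 0.3, 0.06, -0.05, 0.4], [-0.08, 0.45, 0.06, -0.092, 0.4], [-0.099, 0.58, 0.06, -0.092, 0.4], [-0.099, 0.637, 0.06, -0.092, 0.4], [-0.099, 0.637, 0.05, -0.092, 0.4], [-0.099, 0.637, 0.0, -0.092, 0.4], [-0.099, 0.637, -0.05, -0.092, 0.4], [-0.099, 0.637, -0.05, -0.092, 0.4], [-0.099, 0.637, -0.05, -0.092, 0.4]]
  ]
}}

```text
time_s: 10.4
ee_pos: [0.54, 0.4246, 0.0584]
orientation: [180.0, -0.1, -106.1]
contact_force: [-0.1, 0.1, -0.3]
gripper_width: 0.0582
```

Run:
```python
from h import *
d=vision.get_image("scene"); crop(d["image"],300,230,170,150,3.5,"pics/j_c.png")
T=vision.get_image("top"); crop(T["image"],170,200,170,150,3.5,"pics/j_t.png")
o=env.get_obs(); 
print(o["ee_pos"],o["orientation"],o["contact_force"],o["gripper_width"])
```

```text
[0.54040269 0.4255774  0.059656  ] [-1.79976837e+02  2.37921045e-02 -1.06089787e+02] [ 0.18900713  0.02919029 -0.32082247] 0.0581206278073683
```

View pics/j_c.png

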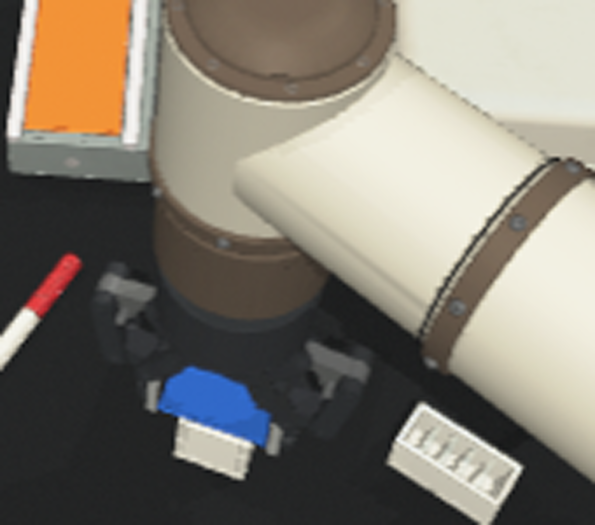

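View pics/j_t.png

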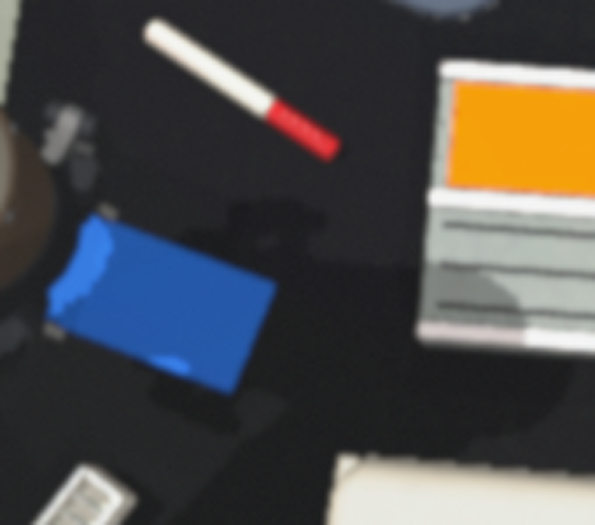

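Run:
```python
from h import *
T=vision.get_image("top")
P=np.array([plane(T,p[0]/3.5+170,p[1]/3.5+200,.079) for p in [(97,213),(276,283),(233,393),(48,320)]])
e=np.roll(P,-1,0)-P
print(P.mean(0),P.round(4).tolist(),np.linalg.norm(e,axis=1),np.degrees(np.arctan2(e[:,1],e[:,0])))
```

```text
[0.52511367 0.37232046 0.079     ] [[0.5681, 0.4132, 0.079], [0.5401, 0.3154, 0.079], [0.4819, 0.3304, 0.079], [0.5103, 0.4302, 0.079]] [0.10176056 0.0599965  0.10384042 0.06024474] [-106.01618667  165.59879222   74.13324272  -16.3857917 ]
```

Request:
{"fn": "arm_command", "kwargs": {
  "rows": [
    [[0, 0.004, -0.05, 0, 0.4], [0, 0.004, -0.1, 0, 0.4], [0, 0.004, -0.12, 0, 0.4], [0, 0.004, -0.12, 0, 0.4], [0, 0.004, -0.12, 0, 0.4], [0, 0.004, -0.12, 0, 0.4]]
  ]
}}

```text
time_s: 11.15
ee_pos: [0.54, 0.4272, 0.0295]
orientation: [-180.0, 0.0, -106.0]
contact_force: [0.5, -0.4, -1.4]
gripper_width: 0.0582
```

Request:
{"fn": "arm_command", "kwargs": {
  "rows": [
    [[0, 0, -0.004, 0, 0.4], [0, 0, -0.008, 0, 0.4], [0, 0, -0.008, 0, 0.4], [0, 0, -0.008, 0, 0.4]]
  ]
}}

```text
time_s: 11.55
ee_pos: [0.5399, 0.4269, 0.0274]
orientation: [-180.0, 0.0, -106.1]
contact_force: [0.4, -0.1, 0.0]
gripper_width: 0.0577
```

Request:
{"fn": "arm_command", "kwargs": {
  "rows": [
    [[0, 0, -0.004, 0, 0.4], [0, 0, -0.006, 0, 0.4], [0, 0, -0.006, 0, 0.4], [0, 0, -0.006, 0, 0.4]]
  ]
}}

```text
time_s: 11.95
ee_pos: [0.5401, 0.4271, 0.0265]
orientation: [-180.0, 0.0, -106.0]
contact_force: [-1.3, -0.6, 4.6]
gripper_width: 0.0581
```

Run:
```python
from h import *
d=vision.get_image("scene"); crop(d["image"],300,270,120,110,5,"pics/k_c.png")
d=vision.get_image("wrist"); cv2.imwrite("pics/k_w.png",d["image"][:,:,::-1])
o=env.get_obs(); 
print(o["ee_pos"],o["orientation"],o["contact_force"],o["ft_torque"],o["gripper_width"])
```

```text
[0.54008521 0.42710156 0.0265299 ] [-1.79974676e+02  3.20755732e-02 -1.06045243e+02] [-1.23948068 -1.4887289   4.81339388] [-0.28027788  0.36589833 -0.0193996 ] 0.057844863568024235
```

View pics/k_c.png

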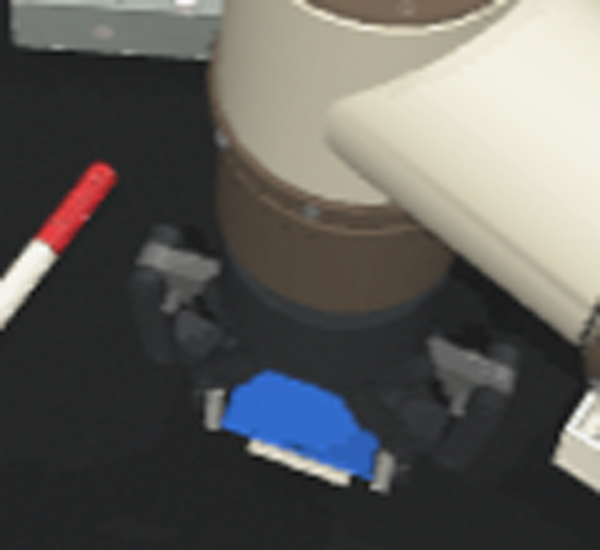

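View pics/k_w.png

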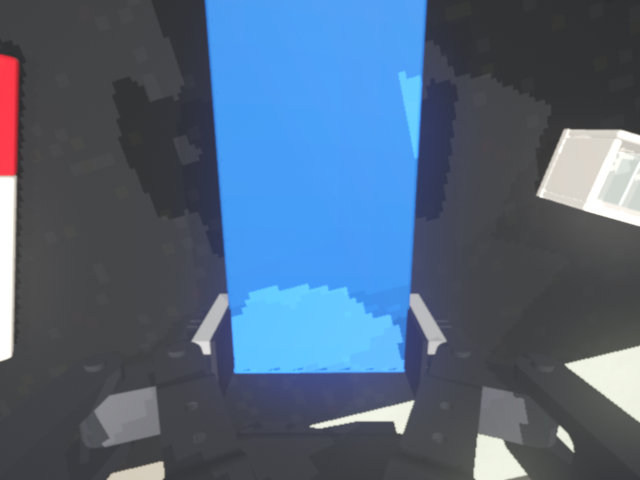

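Request:
{"fn": "arm_command", "kwargs": {
  "rows": [
    [[0, 0, 0, 0, 0.75], [0, 0, 0, 0, 0.85], [0, 0, 0, 0, 0.95], [0, 0, 0, 0, 1], [0, 0, 0, 0, 1], [0, 0, 0, 0, 1], [0, 0, 0, 0, 1]]
  ]
}}

```text
time_s: 12.75
ee_pos: [0.5399, 0.4269, 0.0258]
orientation: [180.0, -0.0, -106.1]
contact_force: [0.0, -0.4, 0.2]
gripper_width: 0.0852
```

Run:
```python
from h import *
d=vision.get_image("scene"); crop(d["image"],300,270,120,110,5,"pics/l_c.png")
d=vision.get_image("wrist"); cv2.imwrite("pics/l_w.png",d["image"][:,:,::-1])
o=env.get_obs(); 
print(o["ee_pos"],o["contact_force"],o["gripper_width"])
```

```text
[0.5399083  0.4269615  0.02583011] [-1.09220127  0.44194219  0.38278437] 0.08525875343835419
```

View pics/l_c.png

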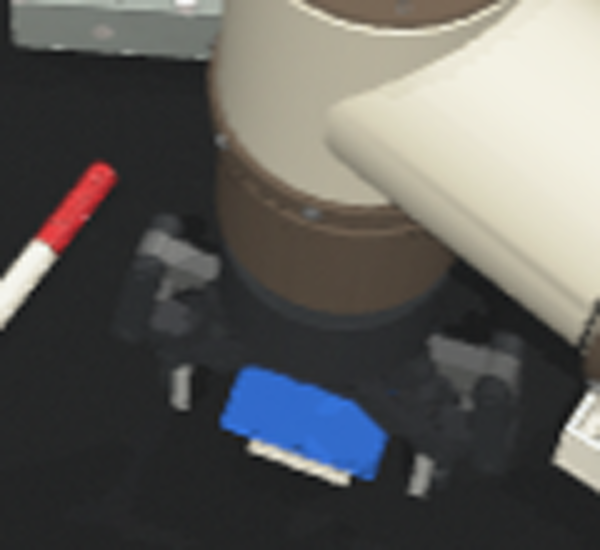

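View pics/l_w.png

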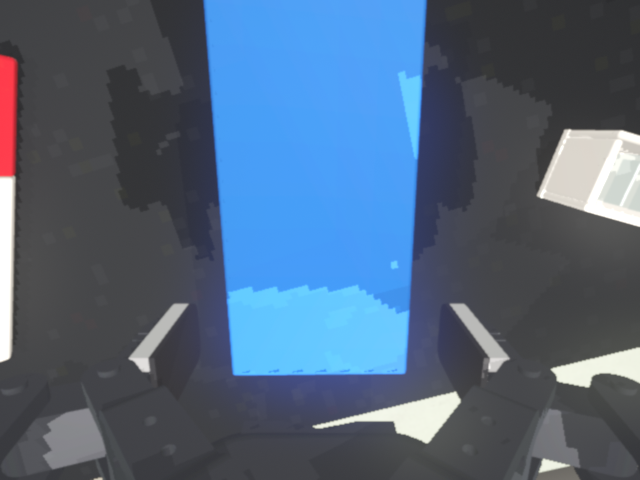

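Released cleanly with both pads clear; lid flat. Retreat straight up, then away in +y.

Request:
{"fn": "arm_command", "kwargs": {
  "rows": [
    [[0, 0, 0.1, 0, 1], [0, 0, 0.25, 0, 1], [0, 0, 0.45, 0, 1], [0, 0, 0.6, 0, 1], [-0.2, 0.2, 0.7, 0, 1], [-0.4, 0.4, 0.75, 0, 1], [-0.6, 0.55, 0.75, 0, 1], [-0.7, 0.65, 0.75, 0, 1], [-0.7, 0.65, 0.75, 0, 1], [-0.7, 0.65, 0.75, 0, 1]]
  ]
}}

```text
time_s: 13.85
ee_pos: [0.3607, 0.593, 0.2135]
orientation: [180.0, 0.1, -105.7]
contact_force: [0.8, -1.1, 0.3]
gripper_width: 0.0853
```

Run:
```python
from h import *
T=vision.get_image("top"); crop(T["image"],170,200,210,160,3.8,"pics/m_t.png")
d=vision.get_image("scene"); crop(d["image"],290,200,140,180,3.3,"pics/m_c.png")
o=env.get_obs(); 
print(o["ee_pos"],o["time_s"],o["contact_force"],o["gripper_width"])
```

```text
[0.36379379 0.59009246 0.21316916] 13.95 [ 0.20017496 -0.75514912 -0.2759931 ] 0.08582897459760792
```

View pics/m_t.png

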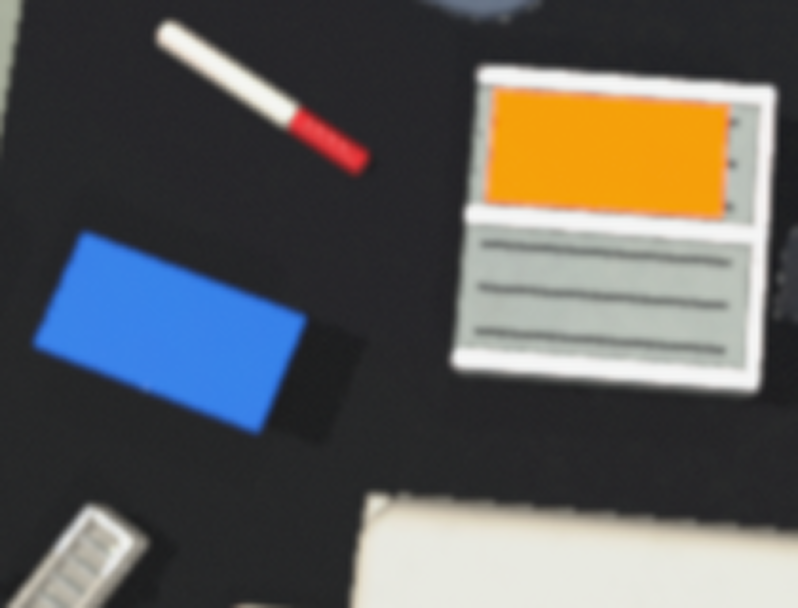

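View pics/m_c.png

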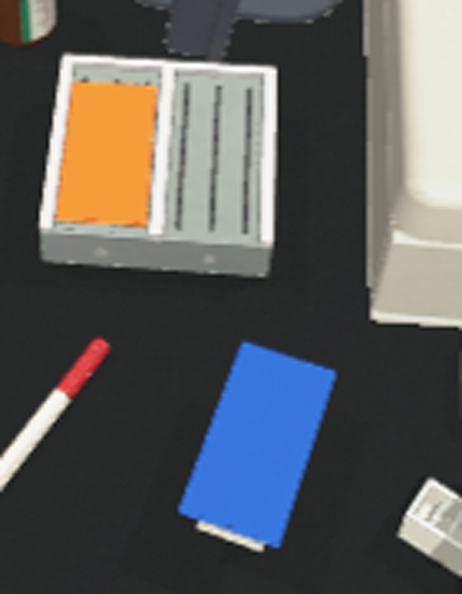

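Run:
```python
from h import *
T=vision.get_image("top");S=vision.get_image("scene")
for P in ([plane(T,p[0]/3.8+170,p[1]/3.8+200,.048) for p in [(83,231),(307,317),(261,434),(34,346)]],[plane(S,p[0]/3.3+290,p[1]/3.3+200,.048) for p in [(243,342),(337,373),(282,548),(180,511)]]):
    P=np.array(P);e=np.roll(P,-1,0)-P
    print(P.mean(0).round(4),np.linalg.norm(e,axis=1).round(4),np.degrees(np.arctan2(e[:,1],e[:,0])).round(1))
# dish bottom of +y face visible: base corners
print(env.get_obs()["qvel"].round(2))
```

```text
[0.5263 0.3822 0.048 ] [0.1211 0.0608 0.1212 0.0611] [-105.7  165.4   74.5  -14.7]
[0.5258 0.3826 0.048 ] [0.0598 0.1181 0.0606 0.1179] [ 164.4   75.1  -15.7 -105.3]
[-1.03 -0.06  0.    0.   -0.   -0.15]
```

```bash
python3 -c "
from cell import env
print(env.finish_job())"
```

```text
the job is handed in; nothing more can be done
None
```

The blue lid now lies flat over the larger white dish and covers its mouth. I handed the job in at about 14 s of the 42 s allowed.

- **Sliding:** I slid the lid out in two presses of about 5–10 N. It ended about 38 mm past the open edge, roughly a third of its length, still flat.
- **Gripping and placing:** I gripped the end that stuck out by its long edges and lifted it. I then turned it about 16.5° to match the dish and set it down with about 5 N before opening the fingers.

**Last checks, from the top and scene cameras after the arm backed off:**
- **Lid position:** its centre is at (0.526, 0.382), within about 2 mm of the dish centre I measured at the start (0.527, 0.382).
- **Lid direction:** its long side runs at about 75° and the dish's at about 74°. Its apparent size fits a flat lid at rim height.
- **Orange lid:** it is still in its lane, where it started.
- **Gripper:** it is open and touching nothing.

No check failed. The gripper read 58 mm across the 60 mm lid, a small mismatch that made no difference.

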